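# Fit the two filter tubes to the pantry water filter

## Robot

A 6-joint arm with a two-finger parallel gripper is mounted at the origin on a cart in front of the work surface, level with it; the furniture and walls round the work are solid. World frame = base frame: x ahead of the robot, y to its left, z up, the work surface at z = 0. Lengths are in m, angles in rad, forces in N, time in s.
With the tool pointing down it reaches from about 0.3 to 0.95 m from the base axis. Payload 3.1 kg.
Tool frame: the origin (TCP) lies between the finger pads; the fingertips stand 25 mm ahead of it and the grasp point (between the pads) lies 6 mm ahead of it; z points along the fingers, y is the direction in which the jaws open and shut (so a half turn about z gives the same grasp; the last joint's range is limited). The gripper opens to 85 mm and grips with 20 to 120 N. Pads are 22 mm wide; open, the fingers measure 114 mm over their backs; the gripper's body (76 mm by 85 mm) begins 54 mm behind the grasp point. The pads swing forward as they close: fully open they stand 13 mm farther back than shut.
Start: joints at [1.254, 0.308, 1.634, -0, 1.2, -0.07], TCP at [0.153, 0.606, 0.217] pointing down, gripper open.
Joint ranges: [-3.06, 3.06], [-0.79, 1.96], [0.05, 2.63], [-1.19, 4.34], [0.05, 2.64], [-2.94, 2.94]. Speed limits (rad/s): [2.79, 2.79, 3.14, 3.14, 3.14, 3.14].

## Interface

Orientations are given as a 3x3 rotation matrix whose columns are the frame's x, y, z axes.
In Python, from station import bot gives the robot as it stands. Calls block until the motion is done:
- bot.move_to(position, orientation): joint-space move of the TCP to a pose.
- bot.line_to(position, velocity=0.15, attitude=None, max_force=None): straight line of the TCP; attitude=None keeps the orientation; velocity is the mean speed in m/s. With max_force (N) it stops when the force on the tool has changed by that much, and returns True; else False.
- bot.movej(angles): joint-space move.
- bot.gripper_to(opening): finger opening in m; the grip force is fixed at half the most; returns when the fingers have stopped.
- bot.wait(seconds).
- bot.solve_ik(position, orientation): joint angles nearest the present ones, or None.
- bot.snapshot(name): name is "scene" or "side" or "wrist"; returns a dict with "img" (400x640x3 uint8, red, green, blue), "z_map" (400x640 float32, m along the optical axis (not along the pixel's ray), 0 where there is no reading), "K" (3x3 intrinsics, pixels), "distortion" ([k1, k2, p1, p2, k3] as OpenCV has them; the pictures are not rectified), "extrinsics" (4x4, takes a point from world to camera coordinates); the wrist camera has in their place "hand_eye" (4x4, takes a point from camera to tool coordinates, whose origin is the TCP and whose axes are the flange's). Camera axes: x right, y down, z forward; pixel columns grow to the right and rows downward; lengths in m; the calibration is good to about 2 mm. A picture is of the moment at which its call begins: read the wrist's pose just before it.
A pose or a line that the arm cannot do raises bot.PlanningError and nothing moves.
- bot.close_job(): hands the job in, once; it reports no verdict.
Readings, each from a call of its own:
- bot.read_clock(): time.
- bot.read_joints(): joint angles.
- bot.read_qvel(): joint speeds.
- bot.read_effort(): joint torques, N m.
- bot.read_eef_pos(): TCP position.
- bot.read_ee_rot(): TCP orientation.
- bot.read_ft_force(): force on the tool from outside, world axes, zero at the start.
- bot.read_wrist_torque(): the same for the moment, N m.
- bot.read_gripper_width(): finger opening in m.
Only numpy, scipy, OpenCV 4.12 (cv2) and the standard library are available. Lean on these libraries where they do the work, as an engineer would, in place of code of your own. Each camera call takes 0.05 s, during which the arm holds its last target.

## Task

Fit the water filter: push the tube with the red cap into the port with the red collar and the tube with the blue cap into the port with the blue collar, each straight down past its seal until it bottoms fully home, and let go. The spare yellow tube, the pepper mill, the tonic bottle and the spice jar stay standing where they are.

Things in the scene. Friction and masses are not known exactly. Their poses are not given: they have to be found in the camera images.
- red_tube_center (a point): centre (70 mm above the foot) of the upright filter tube with the red cap: rigid, white, 140 mm long, 30 mm diameter; topmost 35 mm is a ribbed red cap, 34 mm diameter, to hold it by; red band round the middle; last 5 mm of the foot taper to 24 mm. About 0.12 kg, varies. z axis: along the tube, up to the cap.
- blue_tube_center (a point): centre (70 mm above the foot) of the upright filter tube with the blue cap: rigid, white, 140 mm long, 30 mm diameter; topmost 35 mm is a ribbed blue cap, 34 mm diameter, to hold it by; blue band round the middle; last 5 mm of the foot taper to 24 mm. About 0.12 kg, varies. z axis: along the tube, up to the cap.
- yellow_tube_center (a point): centre (70 mm above the foot) of the upright filter tube with the yellow cap: rigid, white, 140 mm long, 30 mm diameter; topmost 35 mm is a ribbed yellow cap, 34 mm diameter, to hold it by; yellow band round the middle; last 5 mm of the foot taper to 24 mm. About 0.12 kg, varies. z axis: along the tube, up to the cap. A spare with no port: stays put.
- port_red_mouth (a point): mouth centre of the red-collared push-fit port, 82 mm above the worktop; z: up out of the bore. White upright cylinder, 48 mm outside; bore 31.5 mm (33.6 in the top 6). Seal of sprung beads felt 17 mm down; a tube just let go rests on it at about 21; it takes 10 to 16 N to pass, then 5 to 12 on down. Solid floor 45 mm below the mouth; fully home, the tube's centre is 25 mm above the mouth. The seal then holds it.
- port_blue_mouth (a point): mouth centre of the blue-collared push-fit port, 82 mm above the worktop; z: up out of the bore. White upright cylinder, 48 mm outside; bore 31.5 mm (33.6 in the top 6). Seal of sprung beads felt 17 mm down; a tube just let go rests on it at about 21; it takes 10 to 16 N to pass, then 5 to 12 on down. Solid floor 45 mm below the mouth; fully home, the tube's centre is 25 mm above the mouth. The seal then holds it.
- manifold: the white manifold bar, fixed to the worktop, 70 x 190 x 22 mm; origin: centre of its underside; y axis: along the bar. The two ports stand on it 50 mm either side of its centre along y (which one is which varies); pipe stubs of 24 mm at its ends.
- mill_center (a point): centre (86 mm up) of the dark brown turned wooden pepper mill, 55 mm in diameter, 173 mm tall, standing loose; leave it standing where it is.
- bottle_center (a point): centre (95 mm up) of the tall small clear-glass tonic bottle with a grey cap, 47 mm in diameter, 190 mm tall, standing loose; leave it standing where it is.
- spice_center (a point): centre (52 mm up) of the small spice jar with a black cap, 41 mm in diameter, 105 mm tall, standing loose; leave it standing where it is.
There are look-alikes about, which are no part of the job. Leave any green look-alike of the part that bears red_tube_center alone.

How it is judged:
On the way, in this order (a step that is already met when the one before it is completed fails the run):
1. one tube is pushed fully home in the port of its own colour (((z of red_tube_center in the frame of port_red_mouth below 0.029 m and horizontal distance between red_tube_center and port_red_mouth below 0.005 m and angle between the z axis of red_tube_center and the z axis of port_red_mouth, either way round below 0.07 rad) or (z of blue_tube_center in the frame of port_blue_mouth below 0.029 m and horizontal distance between blue_tube_center and port_blue_mouth below 0.005 m and angle between the z axis of blue_tube_center and the z axis of port_blue_mouth, either way round below 0.07 rad))), for 0.2 s.
2. both tubes are fully home in the ports of their own colours (z of red_tube_center in the frame of port_red_mouth below 0.029 m and horizontal distance between red_tube_center and port_red_mouth below 0.005 m and angle between the z axis of red_tube_center and the z axis of port_red_mouth, either way round below 0.07 rad and z of blue_tube_center in the frame of port_blue_mouth below 0.029 m and horizontal distance between blue_tube_center and port_blue_mouth below 0.005 m and angle between the z axis of blue_tube_center and the z axis of port_blue_mouth, either way round below 0.07 rad), for 0.2 s.
At the end, for the whole second after the job is handed in: Red and blue tubes each in the port of their colour, within 4 mm of the bore's bottom (centre under 29 mm above the mouth), within 5 mm and 0.07 rad of its axis, at rest; yellow tube, mill, bottle and spice jar upright (0.2 rad), within 30 mm of their starts (all of step 2 and linear speed of each of red_tube, blue_tube below 0.02 m/s and distance of each of yellow_tube_center, mill_center, bottle_center, spice_center from where it was at the start of the episode below 0.03 m and angle between each of yellow_tube_center, mill_center, bottle_center, spice_center's own z axis and vertical below 0.2 rad); the robot touches nothing.
It fails at once if the spare yellow tube is shifted more than 30 mm or tipped over (distance of yellow_tube_center from where it was at the start of the episode above 0.03 m or angle between yellow_tube_center's own z axis and vertical above 0.4 rad).
It fails at once if the pepper mill is shifted more than 30 mm or tipped over (distance of mill_center from where it was at the start of the episode above 0.03 m or angle between mill_center's own z axis and vertical above 0.4 rad).
It fails at once if the tonic bottle is shifted more than 30 mm or tipped over (distance of bottle_center from where it was at the start of the episode above 0.03 m or angle between bottle_center's own z axis and vertical above 0.4 rad).
It fails at once if the spice jar is shifted more than 30 mm or tipped over (distance of spice_center from where it was at the start of the episode above 0.03 m or angle between spice_center's own z axis and vertical above 0.4 rad).
It also fails if it takes over 58 s, if anything falls off the work surface, if the arm or the gripper's body presses on something with over 40 N, if the wrist force passes 120 N, or if a joint passes its speed limit or range.

## Working session

There is one attempt and no reset: what is moved stays moved. The work goes in short steps, each a Python script; the robot and the scene stay as the last script left them, time stands still between calls to the robot, and variables do not carry over. Pictures are saved under pics/ and viewed, and the job is handed in when it is done.

```bash
ls; mkdir -p pics
python3 - <<'E'
from station import bot
import cv2,numpy as np,pickle
d={}
for n in ("scene","side","wrist"):
    s=bot.snapshot(n); d[n]=s
    cv2.imwrite(f"pics/{n}0.png",s["img"][:,:,::-1])
    print(n,s["K"].tolist(),s["distortion"],s.get("extrinsics",s.get("hand_eye")))
pickle.dump(d,open("s0.pkl","wb"))
print(bot.read_clock(),bot.read_eef_pos(),bot.read_ee_rot(),bot.read_gripper_width())
E
```

```text
pics
scene [[497.62228751800586, 0.0, 311.75446071305004], [0.0, 497.62228751800586, 197.4135620837416], [0.0, 0.0, 1.0]] [-0.04963555  0.          0.          0.          0.        ] [[-0.63831638 -0.76973523 -0.0077381   0.36902386]
 [-0.46595129  0.39436085 -0.79206623  0.2652741 ]
 [ 0.61273288 -0.50198327 -0.61038611  1.10529802]
 [ 0.          0.          0.          1.        ]]
side [[450.73922123739146, 0.0, 315.5319019499352], [0.0, 450.73922123739146, 199.39982617078525], [0.0, 0.0, 1.0]] [-0.07115697  0.          0.          0.          0.        ] [[-0.91427595 -0.40462828  0.01937629  0.48945961]
 [-0.23323793  0.4866979  -0.84185819  0.16538755]
 [ 0.33120924 -0.77420999 -0.53935085  0.91897206]
 [ 0.          0.          0.          1.        ]]
wrist [[341.686295213942, 0.0, 317.14151456024894], [0.0, 341.686295213942, 205.41842455850642], [0.0, 0.0, 1.0]] [-0.02727805  0.          0.          0.          0.        ] [[-1.12766338e-04 -9.45949517e-01 -3.24313888e-01  8.36905084e-02]
 [ 9.99999835e-01 -2.89081944e-04  4.95478645e-04  1.14939667e-03]
 [-5.62451074e-04 -3.24313779e-01  9.45949394e-01 -1.56584023e-01]
 [ 0.00000000e+00  0.00000000e+00  0.00000000e+00  1.00000000e+00]]
0.15 [0.15251229 0.60541222 0.21611615] [[-9.69697775e-01  2.44307016e-01 -5.54271408e-04]
 [ 2.44307618e-01  9.69696240e-01 -1.72940670e-03]
 [ 1.14968711e-04 -1.81241455e-03 -9.99998351e-01]] 0.08546481219463055
```

View pics/scene0.png

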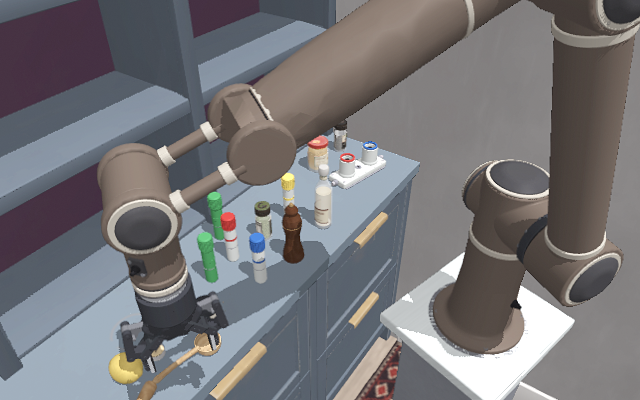

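View pics/side0.png

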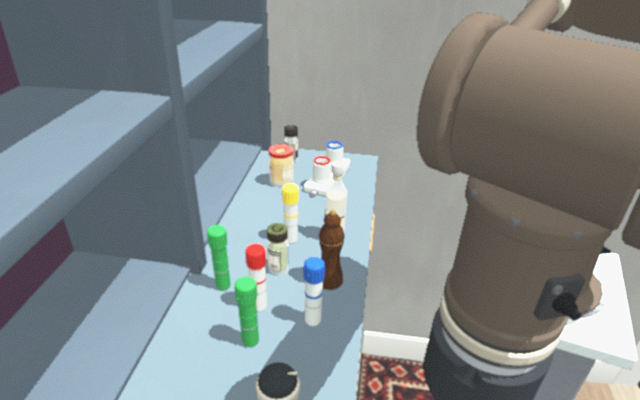

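View pics/wrist0.png

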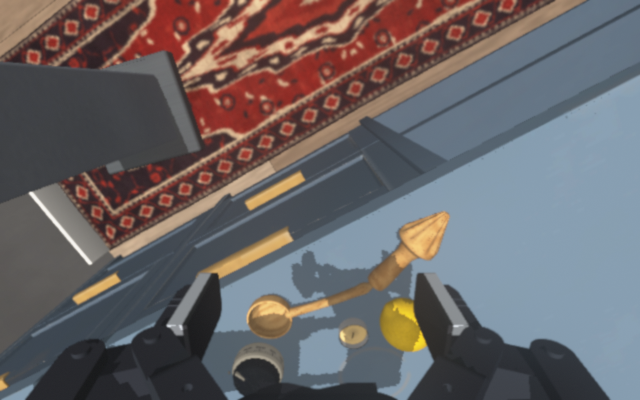

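The scene view shows the red cap at about (229,220), the blue cap at (257,242) and the yellow cap at (288,181). The green look-alikes are at (215,200) and (206,242). The mill is at (292,235), the bottle at (323,200) and the spice jar at (263,215). The ports are at (347,160) for red and (370,148) for blue.

In the side view, red is at (257,257), blue (314,270), yellow (290,193), the red port (321,163) and the blue port (334,147). I'll localise them from the colour masks next.

```bash
cat > h.py <<'E'
import cv2,numpy as np
from scipy.optimize import least_squares
HUE={'red':[(0,7),(173,180)],'blue':[(104,122)],'yellow':[(22,33)],'green':[(55,80)]}
def T_cw(s,pos=None,R=None):
    if "extrinsics" in s: return np.linalg.inv(s["extrinsics"])
    T=np.eye(4);T[:3,:3]=R;T[:3,3]=pos
    return T@s["hand_eye"]
def mask(s,c,smin=140,vmin=60):
    h=cv2.cvtColor(s["img"],cv2.COLOR_RGB2HSV)
    m=np.zeros(h.shape[:2],np.uint8)
    for a,b in HUE[c]: m|=cv2.inRange(h,(a,smin,vmin),(b,255,255))
    return m
def blobs(m,amin=25):
    n,l,st,ce=cv2.connectedComponentsWithStats(m)
    return [(l==i,st[i],ce[i]) for i in range(1,n) if st[i][4]>=amin]
def rays(s,uv,T):
    p=cv2.undistortPoints(np.asarray(uv,float).reshape(-1,1,2),s["K"],s["distortion"]).reshape(-1,2)
    d=np.c_[p,np.ones(len(p))]
    return T[:3,3],d@T[:3,:3].T     # depth-scaled
def onplane(s,uv,z,T):
    o,d=rays(s,uv,T); t=(z-o[2])/d[:,2]; return o+d*t[:,None]
def pts(s,m,T):
    v,u=np.nonzero(m); z=s["z_map"][v,u]; k=z>0
    o,d=rays(s,np.c_[u,v][k],T); return o+d*z[k,None]
def circ(P,r=None,x0=None):
    if x0 is None:x0=P[:,:2].mean(0)
    f=lambda x:np.hypot(P[:,0]-x[0],P[:,1]-x[1])-(r if r else x[2])
    q=least_squares(f,list(x0)+([] if r else [.017]),loss='soft_l1',f_scale=.001)
    return q.x,np.sqrt(np.mean(q.fun**2))
E
python3 - <<'E'
from h import *; import pickle
d=pickle.load(open('s0.pkl','rb'))
np.set_printoptions(precision=4,suppress=True)
for n in('scene','side'):
    s=d[n];T=T_cw(s)
    for c in HUE:
        for b,st,ce in blobs(mask(s,c)):
            P=pts(s,b,T)
            if len(P)<10 or P[:,1].max()>.9 : continue
            print(n,c,st,ce.round(1),'med',np.median(P,0),'min',P.min(0),'max',P.max(0))
E
```

```text
scene red [308 143  20   6  55] [317.7 146. ] med [ 0.6595 -0.0926  0.0933] min [ 0.6504 -0.1262  0.0841] max [ 0.6933 -0.076   0.0995]
scene red [340 153  15   9  45] [347.1 156.9] med [ 0.5762 -0.1374  0.0798] min [ 0.5557 -0.1575  0.0764] max [ 0.5985 -0.1131  0.0825]
scene red [221 212  15  19 226] [227.7 221.2] med [0.4996 0.3208 0.1311] min [0.4906 0.301  0.1037] max [0.5239 0.3343 0.1416]
scene red [391 369   5   7  26] [393.2 371.9] med [ 0.3723 -0.2512 -0.9075] min [ 0.3626 -0.2686 -0.9158] max [ 0.3835 -0.2378 -0.8987]
scene red [379 387   5   7  28] [381.  390.1] med [ 0.3459 -0.1532 -0.9039] min [ 0.3376 -0.1734 -0.9142] max [ 0.3563 -0.139  -0.897 ]
scene blue [363 141  14   9  49] [370.2 145.1] med [ 0.5787 -0.2372  0.0793] min [ 0.558  -0.2591  0.0632] max [ 0.6049 -0.2133  0.0824]
scene blue [250 233  15  20 247] [256.8 242.2] med [0.3945 0.3101 0.1328] min [0.3834 0.2894 0.1056] max [0.4175 0.3234 0.1423]
side red [270 152  23   6  66] [280.7 155.1] med [ 0.6716 -0.0827  0.0952] min [ 0.6538 -0.116   0.0899] max [ 0.7029 -0.0756  0.1003]
side red [246 245  20  24 396
[... 435 characters left out ...]
1325] min [0.3874 0.2136 0.0565] max [0.4287 0.3263 0.1421]
side yellow [283 188  14  16 171] [289.3 196.7] med [0.5421 0.1242 0.1246] min [0.5309 0.1086 0.108 ] max [0.5593 0.1305 0.1389]
side green [208 225  19  47 624] [218.1 247.2] med [0.5934 0.3118 0.1125] min [0.5832 0.2909 0.051 ] max [0.6126 0.3199 0.142 ]
side green [216 273  13  16 163] [222.3 280.9] med [0.5927 0.3121 0.0243] min [0.587  0.2999 0.0069] max [0.6064 0.317  0.0434]
side green [236 278  20  50 797] [246.5 301.2] med [0.4757 0.4074 0.1151] min [0.4649 0.3856 0.0515] max [0.4955 0.4157 0.1418]
side green [242 329  16  17 200] [249.8 337.5] med [0.475  0.409  0.0269] min [0.4674 0.3965 0.0076] max [0.4892 0.4138 0.0436]
```

Run:
```python
from h import *; import pickle
d=pickle.load(open('s0.pkl','rb'))
np.set_printoptions(precision=4,suppress=True)
for name,xy in (('red',(.507,.318)),('blue',(.402,.306)),('yellow',(.545,.115)),('green',(.598,.303)),('green',(.48,.4))):
  for n in('scene','side'):
    s=d[n];T=T_cw(s); P=pts(s,mask(s,name,100,40),T)
    k=(np.hypot(P[:,0]-xy[0],P[:,1]-xy[1])<.03)&(P[:,2]>.107)&(P[:,2]<.137); P=P[k]
    if len(P)>10: print(name,n,len(P),circ(P,.017,xy))
# height map view: all points both cams
g=np.zeros((600,400),np.float32)
for n in('scene','side'):
    s=d[n];T=T_cw(s);P=pts(s,np.ones((400,640)),T)
    k=(P[:,2]>.01)&(P[:,2]<.25)&(P[:,0]>.25)&(P[:,0]<.85)&(P[:,1]>-.35)&(P[:,1]<.5); P=P[k]
    for lo,hi,nm in((.145,.2,'hi'),(.09,.145,'mid'),(.015,.09,'lo')):
        q=P[(P[:,2]>lo)&(P[:,2]<hi)]
        m=np.zeros((900,620),np.uint8); m[((q[:,1]+.35)*1000).astype(int),((q[:,0]-.25)*1000).astype(int)]=255
        m=cv2.dilate(m,np.ones((7,7)))
        for b,st,ce in blobs(m,150):
            print(n,nm,'x %.3f-%.3f y %.3f-%.3f'%(st[0]/1e3+.25,(st[0]+st[2])/1e3+.25,st[1]/1e3-.35,(st[1]+st[3])/1e3-.35),'area',st[4])
```

```text
red scene 160 (array([0.5107, 0.3164]), np.float64(0.0029764033214257435))
red side 260 (array([0.5112, 0.3182]), np.float64(0.0009551054612125352))
blue scene 168 (array([0.4047, 0.3053]), np.float64(0.0026598380318077547))
blue side 296 (array([0.4055, 0.3073]), np.float64(0.0008489159284945838))
yellow scene 115 (array([0.5478, 0.1075]), np.float64(0.0019178218497450845))
yellow side 189 (array([0.5486, 0.1098]), np.float64(0.0013656114337030568))
green scene 155 (array([0.6013, 0.2993]), np.float64(0.003117730025425838))
green side 245 (array([0.6022, 0.301 ]), np.float64(0.0010722466910337652))
green scene 167 (array([0.4811, 0.3945]), np.float64(0.0029469837003315265))
green side 294 (array([0.4835, 0.3967]), np.float64(0.0009671135413945654))
scene hi x 0.600-0.695 y -0.350--0.326 area 1136
scene hi x 0.444-0.480 y 0.041-0.074 area 915
scene hi x 0.396-0.432 y 0.180-0.216 area 884
scene hi x 0.653-0.686 y 0.251-0.301 area 854
scene hi x 0.691-0.782 y 0.284-0.315 area 1104
scene hi x 0.794-0.853 y 0.312-0.338 area 667
scene mid x 0.607-0.750 y -0.350--0.313 area 2197
scene mid 
[... 2887 characters left out ...]
6 y 0.307-0.338 area 508
side lo x 0.730-0.759 y 0.327-0.351 area 314
side lo x 0.463-0.498 y 0.385-0.417 area 561
side lo x 0.777-0.850 y 0.386-0.414 area 918
side lo x 0.664-0.684 y 0.406-0.420 area 185
side lo x 0.682-0.704 y 0.406-0.429 area 254
side lo x 0.736-0.766 y 0.409-0.428 area 300
side lo x 0.698-0.725 y 0.416-0.442 area 262
side lo x 0.785-0.808 y 0.417-0.429 area 191
side lo x 0.357-0.429 y 0.434-0.501 area 3718
side lo x 0.806-0.833 y 0.455-0.483 area 369
side lo x 0.768-0.785 y 0.459-0.476 area 153
side lo x 0.684-0.729 y 0.465-0.491 area 607
side lo x 0.731-0.749 y 0.466-0.494 area 303
side lo x 0.647-0.668 y 0.471-0.491 area 329
side lo x 0.667-0.686 y 0.472-0.500 area 253
```

Run:
```python
from h import *; import pickle
d=pickle.load(open('s0.pkl','rb'))
np.set_printoptions(precision=3,suppress=True,linewidth=200)
s=d['scene'];T=T_cw(s)
for n in('scene','side'):
  s=d[n];T=T_cw(s)
  P=pts(s,np.ones((400,640)),T)
  print(n)
  for z0 in np.arange(.1,.9,.1):
    r=[]
    for y0 in np.arange(-.55,.4,.1):
        q=P[(P[:,2]>z0)&(P[:,2]<z0+.1)&(P[:,1]>y0)&(P[:,1]<y0+.1)&(P[:,0]>.5)]
        r.append(np.percentile(q[:,0],3) if len(q)>8 else np.nan)
    print('z',z0.round(2),'minx per y from -.55:',np.array(r))
# ports
for c in('red','blue'):
  for n in('scene','side'):
    s=d[n];T=T_cw(s); 
    for b,st,ce in blobs(mask(s,c,70,50),15):
        P=pts(s,b,T)
        if len(P)<8: continue
        m=np.median(P,0)
        if .5<m[0]<.63 and -.3<m[1]<-.05 and m[2]>.06:
            uv=np.argwhere(b)[:,::-1].astype(float)
            h=cv2.convexHull(uv.astype(np.float32)).reshape(-1,2)
            Q=onplane(s,h,.082,T); print(c,n,st,'bbox plane ctr',(Q.min(0)+Q.max(0))/2,'span',np.ptp(Q,axis=0),'circ',circ(Q))
```

```text
scene
z 0.1 minx per y from -.55: [  nan 0.504 0.622 0.701 0.668   nan 0.53  0.508 0.504   nan]
z 0.2 minx per y from -.55: [  nan 0.503   nan   nan   nan   nan   nan   nan 0.661   nan]
z 0.3 minx per y from -.55: [  nan 0.5   0.81  0.796 0.763 0.735 0.708 0.678 0.653 0.628]
z 0.4 minx per y from -.55: [  nan   nan 0.739 0.923 1.054 1.028 1.016   nan 0.662 0.92 ]
z 0.5 minx per y from -.55: [  nan   nan   nan   nan   nan   nan   nan   nan 0.662 0.921]
z 0.6 minx per y from -.55: [nan nan nan nan nan nan nan nan nan nan]
z 0.7 minx per y from -.55: [nan nan nan nan nan nan nan nan nan nan]
z 0.8 minx per y from -.55: [nan nan nan nan nan nan nan nan nan nan]
side
z 0.1 minx per y from -.55: [  nan 0.504 0.631 0.716 0.659   nan 0.531 0.509 0.51  0.908]
z 0.2 minx per y from -.55: [  nan 0.504 0.629 0.825   nan   nan   nan   nan 0.663   nan]
z 0.3 minx per y from -.55: [  nan 0.504 0.627 0.79  0.761 0.733 0.706 0.679 0.654 0.628]
z 0.4 minx per y from -.55: [  nan 0.503 0.629 0.923   nan   nan   nan   nan 0.664 0.913]
z 0.5 minx per y from -.55: [  nan   nan   nan   nan   nan   nan   na
[... 205 characters left out ...]
 nan nan nan nan nan nan]
red scene [340 153  15   9  73] bbox plane ctr [ 0.573 -0.133  0.082] span [0.045 0.045 0.   ] circ (array([ 0.574, -0.133,  0.023]), np.float64(0.0007318489374944279))
red side [314 156  17   9  85] bbox plane ctr [ 0.578 -0.132  0.082] span [0.044 0.05  0.   ] circ (array([ 0.578, -0.132,  0.024]), np.float64(0.000997161444176279))
blue scene [363 141  15   9  69] bbox plane ctr [ 0.578 -0.232  0.082] span [0.045 0.046 0.   ] circ (array([ 0.579, -0.232,  0.023]), np.float64(0.0011611453607576895))
blue side [326 141  18   8  79] bbox plane ctr [ 0.583 -0.232  0.082] span [0.047 0.051 0.   ] circ (array([ 0.583, -0.233,  0.025]), np.float64(0.0008223820934990097))
```

Run:
```python
import cv2,pickle
d=pickle.load(open('s0.pkl','rb'))
cv2.imwrite('pics/crop_side.png',cv2.resize(d['side']['img'][110:230,240:400,::-1],None,fx=5,fy=5,interpolation=cv2.INTER_CUBIC))
```

```text
(no output)
```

View pics/crop_side.png

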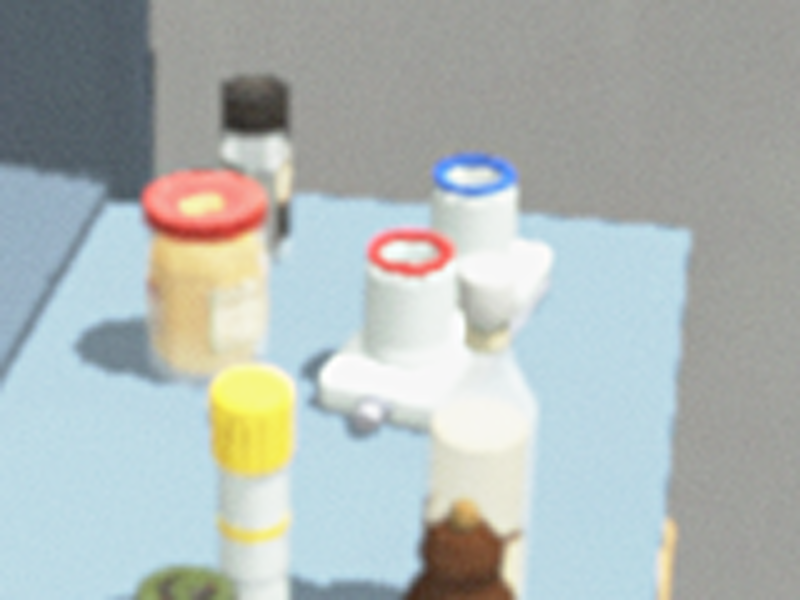

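The ports are at about red (0.576,-0.133) and blue (0.581,-0.232). The slanted shelf front and side wall leave enough room. Blue goes first: I'll hover over it and measure the cap with the wrist camera.

```bash
cat >> h.py <<'E'
def Rdown(deg):
    a=np.radians(deg); y=np.array([np.cos(a),np.sin(a),0]); z=np.array([0,0,-1.]); return np.c_[np.cross(y,z),y,z]
def wsnap(bot,name=None):
    p,R=bot.read_eef_pos(),bot.read_ee_rot(); s=bot.snapshot("wrist"); T=T_cw(s,p,R)
    if name: cv2.imwrite(f"pics/{name}.png",s["img"][:,:,::-1])
    return s,T,np.array(p)
def captop(s,T,c,xy):
    m=mask(s,c,90,40); v,u=np.nonzero(m)
    o,d=rays(s,np.c_[u,v],T); z=s["z_map"][v,u]; P=o+d*z[:,None]
    k=(z>0)&(np.hypot(P[:,0]-xy[0],P[:,1]-xy[1])<.03)
    P=P[k]; zt=np.percentile(P[:,2],95); t=P[P[:,2]>zt-.004]
    h=cv2.convexHull(t[:,:2].astype(np.float32)).reshape(-1,2)
    return (h.min(0)+h.max(0))/2, cv2.minEnclosingCircle(h), zt,len(t)
def collar(s,T,c,xy,z=.082):
    m=mask(s,c,70,50); v,u=np.nonzero(m); Q=onplane(s,np.c_[u,v].astype(float),z,T)
    k=np.hypot(Q[:,0]-xy[0],Q[:,1]-xy[1])<.04; Q=Q[k]
    h=cv2.convexHull(Q[:,:2].astype(np.float32)).reshape(-1,2)
    D=pts(s,m,T); D=D[np.hypot(D[:,0]-xy[0],D[:,1]-xy[1])<.04]
    return circ(h,None,xy), circ(h,.024,xy)[0], np.median(D[:,2]) if len(D) else None, len(Q)
E
python3 - <<'E'
from h import *; from station import bot
np.set_printoptions(precision=4,suppress=True)
R=Rdown(110)
t0=bot.read_clock()
bot.move_to([.404,.309,.27],R)
print('t',t0,bot.read_clock(),bot.read_joints(),bot.read_eef_pos())
s,T,p=wsnap(bot,'w1')
print('force',bot.read_ft_force())
print(captop(s,T,'blue',(.404,.309)))
print(captop(s,T,'red',(.510,.319)))
E
```

```text
t 0.15 1.6083 [ 0.5681  0.0338  1.8453  0.0005  1.2626 -1.3521] [0.4037 0.3095 0.2699]
force [0.3575 0.5426 0.3774]
(array([0.4053, 0.3074], dtype=float32), ((0.40538522601127625, 0.30735263228416443), 0.01681896485388279), np.float64(0.1407745493560076), 1036)
(array([0.5109, 0.318 ], dtype=float32), ((0.5107901692390442, 0.3180529773235321), 0.016869863495230675), np.float64(0.14063661615411405), 756)
```

View pics/w1.png

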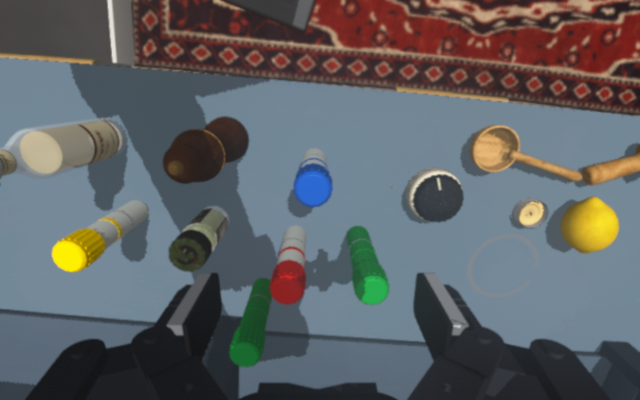

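Wrist view: the blue cap is at pixel (313,186) and the red cap at (288,283). The fitted radius of 16.8 mm matches the known 17 mm, so the measurement is good. I'll grasp blue now.

Run:
```python
from h import *; from station import bot
np.set_printoptions(precision=4,suppress=True)
R=Rdown(110)
bot.line_to([.4053,.3074,.27],.2,R)
hit=bot.line_to([.4053,.3074,.130],.15,max_force=12)
print(hit,bot.read_eef_pos(),bot.read_ft_force())
bot.gripper_to(0.0)
w=bot.read_gripper_width(); print('w',w,bot.read_clock())
if w>.02:
    bot.line_to([.4053,.3074,.36],.25)
    s,T,p=wsnap(bot,'w2'); print(bot.read_clock(),p,bot.read_ft_force(),bot.read_gripper_width())
```

```text
False [0.4061 0.3079 0.1309] [ 0.1035 -0.1032  0.4938]
w -0.000493925355664764 3.7583
```

The fingers shut on nothing, so I'll look before moving.

```bash
python3 - <<'E'
from h import *; from station import bot
np.set_printoptions(precision=4,suppress=True)
s,T,p=wsnap(bot,'w3'); print(p,bot.read_ee_rot(),bot.read_ft_force(),bot.read_gripper_width())
for n in('side','scene'):
    s=bot.snapshot(n); cv2.imwrite(f'pics/{n}3.png',s['img'][:,:,::-1])
E
python3 -c "
import cv2
i=cv2.imread('pics/side3.png');cv2.imwrite('pics/side3c.png',cv2.resize(i[180:400,180:460],None,fx=2.7,fy=2.7))"
```

```text
[0.4053 0.3074 0.13  ] [[-0.9397 -0.342  -0.0001]
 [-0.342   0.9397 -0.0001]
 [ 0.0001 -0.     -1.    ]] [-0.4469 -1.03    0.1844] 0.00030890352862415874
```

View pics/w3.png

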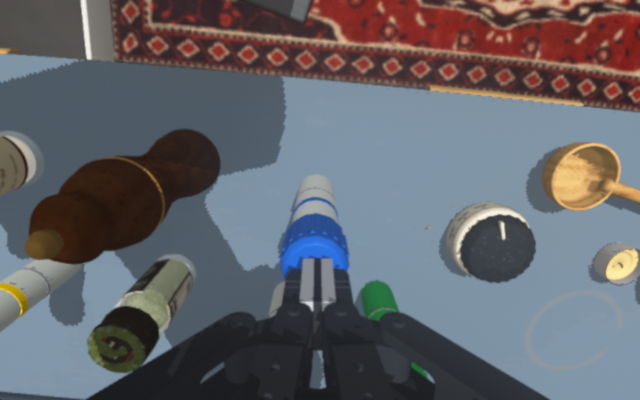

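View pics/side3c.png

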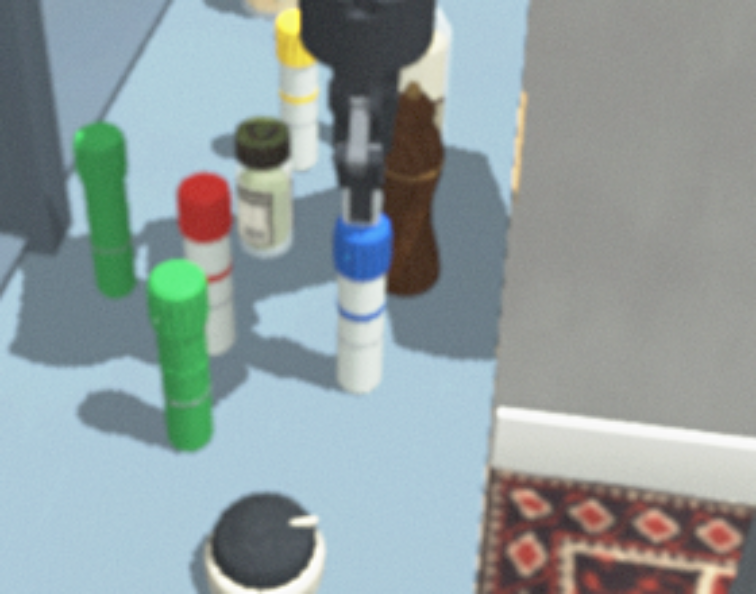

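View pics/scene3.png

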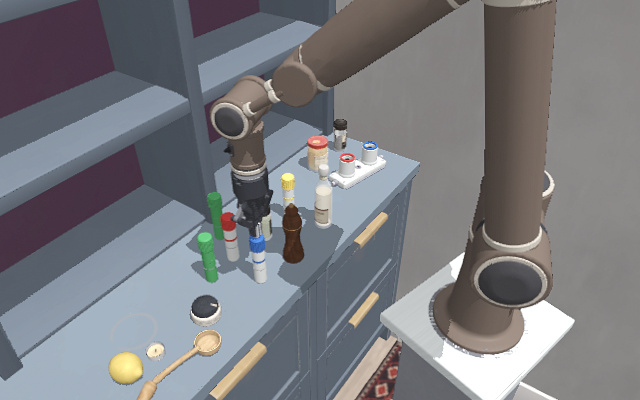

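Run:
```python
from h import *; from station import bot
np.set_printoptions(precision=4,suppress=True)
for n in('wrist','side'):
    if n=='wrist': s,T,p=wsnap(bot)
    else: s=bot.snapshot(n);T=T_cw(s)
    P=np.full((400,640,3),np.nan); v,u=np.mgrid[:400,:640]
    o,d=rays(s,np.c_[u.ravel(),v.ravel()],T); P=(o+d*s['z_map'].reshape(-1,1)).reshape(400,640,3)
    if n=='wrist':
        for r in (245,255,262,268,275,285,295,305): print(r,s['img'][r,312],P[r,312],s['img'][r,325],P[r,325])
    else:
        for r in (225,235,245,250,255,260,264,270,280): print(r,s['img'][r,314],P[r,314])
    print(captop(s,T,'blue',(.405,.307)))
```

```text
245 [ 54 126 235] [0.3938 0.3018 0.1394] [ 52 122 231] [0.3917 0.3076 0.1393]
255 [ 42 105 211] [0.3989 0.3036 0.1391] [ 43 105 212] [0.3968 0.3094 0.1392]
262 [131 135 143] [0.396  0.3027 0.1517] [135 139 146] [0.3939 0.3081 0.1521]
268 [131 135 143] [0.396  0.3028 0.157 ] [135 139 146] [0.3943 0.3081 0.1567]
275 [130 134 141] [0.3957 0.3028 0.1634] [135 139 146] [0.3941 0.3079 0.1629]
285 [129 133 139] [0.3961 0.303  0.1702] [134 137 144] [0.3943 0.3078 0.1702]
295 [120 123 129] [0.3954 0.3029 0.178 ] [134 137 143] [0.3942 0.3076 0.1774]
305 [190 194 200] [0.3976 0.3037 0.1809] [123 127 132] [0.3956 0.308  0.1815]
(array([0.403 , 0.3068], dtype=float32), ((0.4051152467727661, 0.3069683909416199), 0.016779547557234764), np.float64(0.14046331479117885), 1541)
225 [164 172 176] [0.3881 0.3501 0.248 ]
235 [162 172 177] [0.3835 0.3599 0.2383]
245 [55 59 62] [0.3861 0.353  0.2145]
250 [52 55 55] [0.4022 0.3152 0.1717]
255 [54 60 66] [0.399  0.322  0.1677]
260 [57 58 59] [0.3999 0.3196 0.1553]
264 [ 74 114 185] [0.4025 0.3131 0.1408]
270 [ 63 122 222] [0.3978 0.3235 0.1379]
280 [ 49  95 172] [0.3974 0.3234 0.1163]
(array([0.4051, 0.3104], dtype=float32), ((0.40432533621788025, 0.30989354848861694), 0.01700524054467678), np.float64(0.14033555125379793), 139)
```

The tube hasn't moved. The cause is height: depth from both cameras puts the shut fingertips at z≈0.148 with the TCP reading 0.130. That is about 18 mm behind the TCP, not 25 mm ahead as documented. Lateral position agrees. I'll trust the measurement, open, go about 48 mm lower with a force guard, and grasp again.

Run:
```python
from h import *; from station import bot
np.set_printoptions(precision=4,suppress=True)
bot.gripper_to(.085)
c,mc,zt,_=captop(*wsnap(bot)[:2],'blue',(.405,.307)); print(c,mc,zt)
hit=bot.line_to([.4053,.3074,.082],.1,max_force=8)
print(hit,bot.read_eef_pos(),bot.read_ft_force())
if not hit:
    bot.gripper_to(0.0)
    w=bot.read_gripper_width(); print('w',w,bot.read_clock())
s,T,p=wsnap(bot,'w4')
s=bot.snapshot('side'); cv2.imwrite('pics/side4.png',s['img'][:,:,::-1]);cv2.imwrite('pics/side4c.png',cv2.resize(s['img'][180:400,180:460,::-1],None,fx=2.7,fy=2.7))
```

```text
[0.4053 0.3071] ((0.4053494334220886, 0.30687642097473145), 0.016978874802589417) 0.14052153322514718
False [0.4054 0.3075 0.082 ] [-0.0818  0.1063  0.7896]
w 0.03274204476711015 6.0083
```

View pics/w4.png

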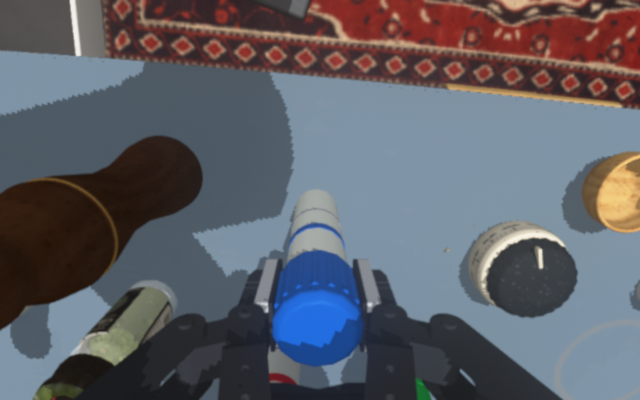

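View pics/side4c.png

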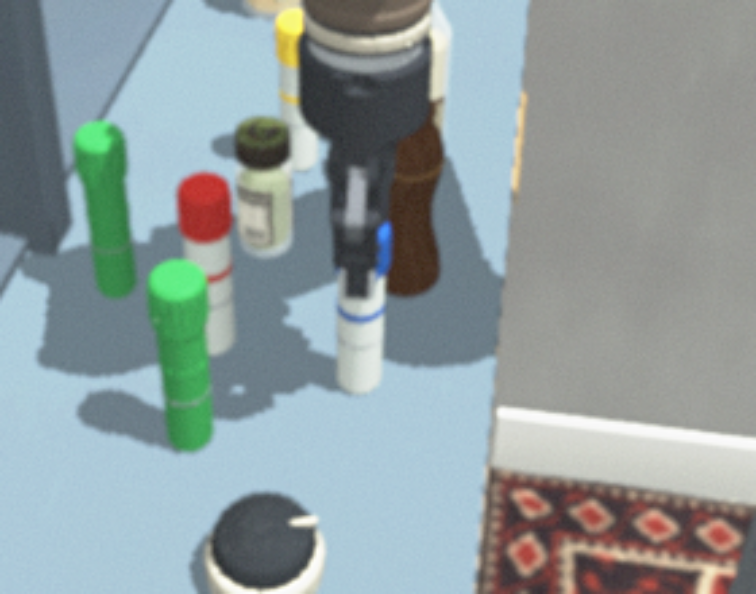

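The cap is held: opening 32.7 mm, with the cap top centred between the pads at pixel (316,320). I'll lift, then view the ports on the way over.

Run:
```python
from h import *; from station import bot
np.set_printoptions(precision=4,suppress=True)
bot.line_to([.4053,.3074,.31],.2)
s,T,p=wsnap(bot); print('held',p,captop(s,T,'blue',p[:2]),bot.read_ft_force(),bot.read_gripper_width())
bot.line_to([.56,-.04,.31],.3,Rdown(90))
s,T,p=wsnap(bot,'w5'); print('held',p,captop(s,T,'blue',p[:2]))
for c,xy in(('red',(.577,-.133)),('blue',(.581,-.232))): print(c,collar(s,T,c,xy))
print(bot.read_clock(),bot.read_ft_force())
```

```text
held [0.4044 0.3069 0.3082] (array([0.4012, 0.3063], dtype=float32), ((0.3987313210964203, 0.3066781759262085), 0.02161613292992115), np.float64(0.36627322740626533), 5719) [-1.0189 -0.3695 -1.7024] 0.032408394517231064
held [ 0.5595 -0.0388  0.3098] (array([ 0.5583, -0.0377], dtype=float32), ((0.5583088994026184, -0.03777008503675461), 0.01701662316918373), np.float64(0.36759342117423927), 5344)
red ((array([ 0.5792, -0.1343,  0.0221]), np.float64(0.00024777488122909873)), array([ 0.578 , -0.1357]), np.float64(0.0813040539693228), 533)
blue ((array([ 0.584 , -0.2343,  0.0229]), np.float64(0.0004939968490278929)), array([ 0.5836, -0.2351]), np.float64(0.08124451789643755), 603)
8.9167 [ 0.1657  0.0414 -1.3934]
```

View pics/w5.png

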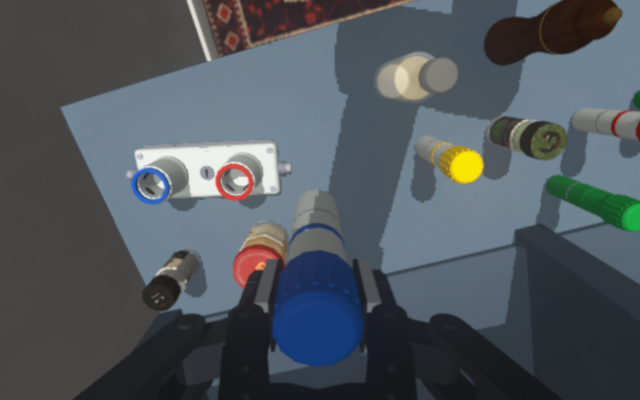

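The wrist view shows the blue collar at (151,185), the red collar at (235,180) and the held tube clear of both. I'll repeat the measurement once settled, then hover over the blue port.

Run:
```python
from h import *; from station import bot
np.set_printoptions(precision=4,suppress=True)
def meas():
    L=[]
    for i in range(3):
        s,T,p=wsnap(bot); r=collar(s,T,'red',(.579,-.134)); b=collar(s,T,'blue',(.584,-.234))
        L.append(np.r_[p,captop(s,T,'blue',p[:2])[1][0]-p[:2],r[0][0],b[0][0]])
    L=np.array(L);print(L.mean(0),L.std(0).max()); return L.mean(0)
bot.wait(.2)
meas()
bot.line_to([.575,-.10,.31],.3); bot.wait(.2)
m=meas()
bot.line_to([m[8],m[9],.31],.3)
bot.line_to([m[8],m[9],.082+.095],.15)
bot.wait(.2)
s,T,p=wsnap(bot,'w6'); print(p,collar(s,T,'blue',m[8:10]),bot.read_clock(),bot.read_ft_force())
s=bot.snapshot('side');cv2.imwrite('pics/side6.png',cv2.resize(s['img'][80:220,260:420,::-1],None,fx=4,fy=4,interpolation=cv2.INTER_CUBIC))
s=bot.snapshot('scene');cv2.imwrite('pics/scene6.png',cv2.resize(s['img'][70:210,290:450,::-1],None,fx=4,fy=4,interpolation=cv2.INTER_CUBIC))
```

```text
[ 0.5598 -0.0392  0.3102 -0.0011  0.0013  0.5791 -0.1343  0.0221  0.5841
 -0.2345  0.0228] 0.00014332324926423506
[ 0.5748 -0.0991  0.31   -0.0011  0.0011  0.5794 -0.1346  0.0221  0.5842
 -0.2347  0.0226] 0.0001709714628286586
[ 0.585  -0.2351  0.1784] ((array([ 0.5944, -0.2351,  0.0307]), np.float64(0.0034360731373183568)), array([ 0.5865, -0.2351]), np.float64(0.23344057518140626), 1019) 11.8583 [-0.9373 -0.0646 -0.6231]
```

View pics/w6.png

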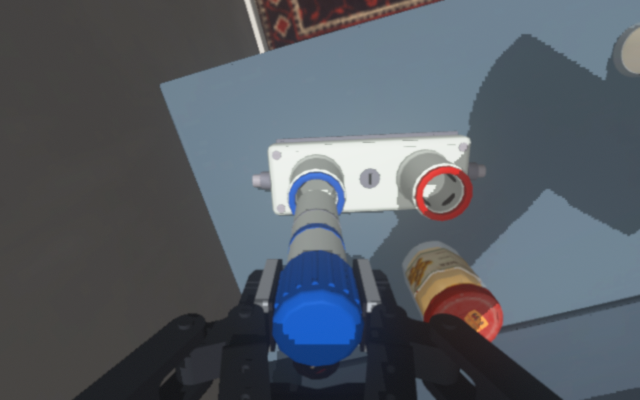

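View pics/side6.png

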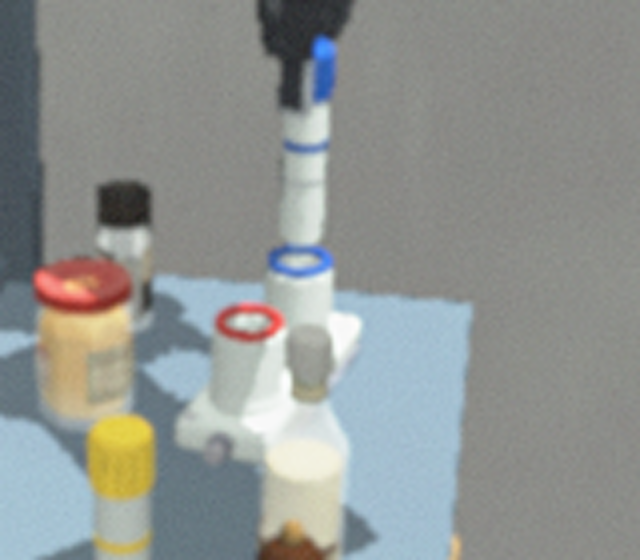

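View pics/scene6.png

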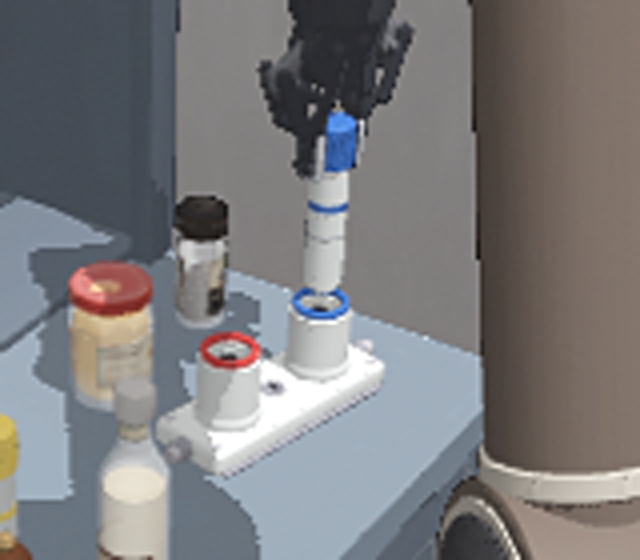

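The tube foot sits over the blue collar in all three views: (317,190) wrist, (301,240) in the side crop and (323,290) in the scene crop. I'll do a guarded entry to above the seal and check side forces.

Run:
```python
from h import *; from station import bot
np.set_printoptions(precision=4,suppress=True)
F0=np.array(bot.read_ft_force())
x,y=.5846,-.2350
bot.line_to([x,y,.172],.1)
for z in (.162,.156,.150):
    h=bot.line_to([x,y,z],.05,max_force=8); print(h,bot.read_eef_pos(),np.array(bot.read_ft_force())-F0,bot.read_wrist_torque())
    if h: break
print(bot.read_clock())
```

```text
False [ 0.584  -0.2347  0.1611] [-0.2951 -0.814   0.7736] [0.0113 0.0093 0.0158]
False [ 0.5842 -0.2348  0.1554] [-0.4983 -0.6945  0.7477] [ 0.0158 -0.0081 -0.0379]
False [ 0.5846 -0.2351  0.1496] [ 0.0262 -0.8083  1.2683] [-0.0457 -0.0618  0.0286]
13.0917
```

Run:
```python
from h import *; from station import bot
np.set_printoptions(precision=4,suppress=True)
x,y=.5846,-.2350
for z in (.141,.130,.122,.1165):
    h=bot.line_to([x,y,z],.04,max_force=30); print(h,bot.read_eef_pos(),bot.read_ft_force(),bot.read_gripper_width(),bot.read_clock())
s,T,p=wsnap(bot,'w7'); print(captop(s,T,'blue',p[:2]))
```

```text
False [ 0.5845 -0.2351  0.1402] [ 1.068   0.3965 -3.1549] 0.03259523624352717 13.4667
False [ 0.5849 -0.2352  0.1306] [-1.1535  0.3749  2.9338] 0.03239431915262223 13.8917
False [ 0.5849 -0.2352  0.1223] [-0.6624 -0.934   2.8951] 0.03283665160975622 14.2417
False [ 0.5857 -0.236   0.1194] [-2.3938  0.4605 12.3884] 0.0324303411113241 14.525
(array([ 0.5837, -0.2339], dtype=float32), ((0.5809822082519531, -0.2333984076976776), 0.020255329087376595), np.float64(0.1775282179127688), 5672)
```

View pics/w7.png

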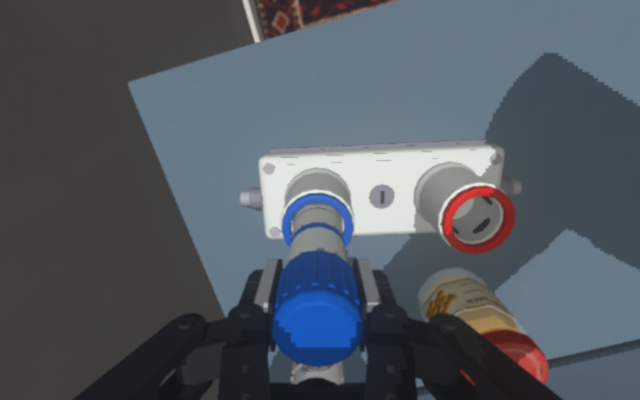

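The cap top measures 0.1775 against 0.177 expected for home, so it looks bottomed. I'll press a little more to confirm the floor, then release.

Run:
```python
from h import *; from station import bot
np.set_printoptions(precision=4,suppress=True)
x,y=.5846,-.2350
h=bot.line_to([x,y,.110],.03,max_force=25); print(h,bot.read_eef_pos(),bot.read_ft_force())
bot.wait(.1);print(bot.read_eef_pos(),bot.read_ft_force())
s,T,p=wsnap(bot); print(captop(s,T,'blue',p[:2]))
p=bot.read_eef_pos()
bot.gripper_to(.085)
bot.line_to([x,y,.25],.2)
bot.wait(.1)
s,T,p=wsnap(bot,'w8');print(p,captop(s,T,'blue',(x,y)),bot.read_clock(),bot.read_ft_force())
print('red port',collar(s,T,'red',(.579,-.134)))
```

```text
True [ 0.5857 -0.236   0.1195] [-2.5077  1.0191  6.0172]
[ 0.5857 -0.236   0.1195] [-1.7627  0.7164  5.9468]
(array([ 0.5838, -0.234 ], dtype=float32), ((0.5811899304389954, -0.2335999757051468), 0.020853793248534203), np.float64(0.17755758297942684), 5689)
[ 0.5832 -0.2343  0.2475] (array([ 0.5848, -0.2346], dtype=float32), ((0.5849261283874512, -0.23445427417755127), 0.016837574541568756), np.float64(0.17775586091752948), 1551) 16.4583 [ 0.4926 -0.3431 -0.4371]
red port ((array([ 0.5792, -0.1355,  0.0222]), np.float64(0.00017086099767677464)), array([ 0.5785, -0.1339]), np.float64(0.08150387048900826), 768)
```

View pics/w8.png

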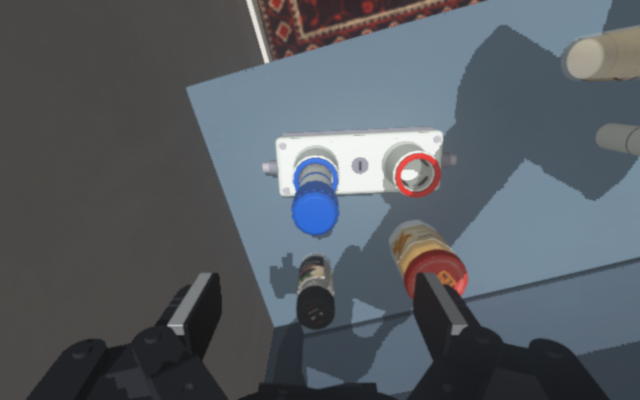

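Blue is home: it stopped against the floor and its cap top is at 0.1775 after release. Now red, with the jaws at 50° to stay clear of the green look-alikes and the spice jar.

Run:
```python
from h import *; from station import bot
np.set_printoptions(precision=4,suppress=True)
bot.line_to([.5846,-.2350,.30],.25)
bot.line_to([.51,.317,.28],.35,Rdown(50)); bot.wait(.15)
L=[]
for i in range(2):
    s,T,p=wsnap(bot,'w9%d'%i); q=captop(s,T,'red',(.511,.318)); print(p,q); L.append(q[0])
x,y=np.mean(L,0)
bot.line_to([x,y,.20],.2)
h=bot.line_to([x,y,.082],.12,max_force=8)
print(h,bot.read_eef_pos(),bot.read_ft_force())
if not h:
    bot.gripper_to(0.0); print('w',bot.read_gripper_width())
print(x,y,bot.read_clock())
s,T,p=wsnap(bot,'w10')
```

```text
[0.5103 0.316  0.2801] (array([0.5112, 0.3182], dtype=float32), ((0.5112718939781189, 0.31837180256843567), 0.016900602728128433), np.float64(0.14075011619992295), 981)
[0.5103 0.3161 0.2801] (array([0.5111, 0.3185], dtype=float32), ((0.5114223957061768, 0.3184681236743927), 0.016810815781354904), np.float64(0.14075579023877374), 983)
False [0.512  0.3188 0.083 ] [-0.3252 -0.3934  0.4504]
w 0.032658050116667475
0.51112664 0.3183196 21.0167
```

View pics/w10.png

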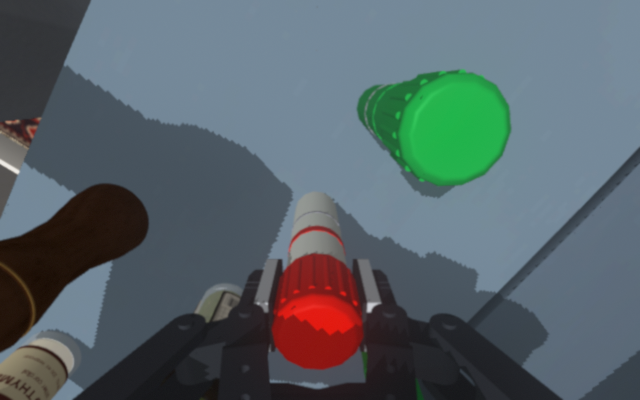

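Run:
```python
from h import *; from station import bot
np.set_printoptions(precision=4,suppress=True)
bot.line_to([.5111,.3183,.31],.2)
bot.line_to([.575,-.03,.31],.3,Rdown(90)); bot.wait(.2)
L=[]
for i in range(3):
    s,T,p=wsnap(bot,'w11'); r=collar(s,T,'red',(.579,-.134)); L.append(np.r_[r[0][0],captop(s,T,'red',p[:2])[1][0]-p[:2]])
m=np.mean(L,0); print(m)
x,y=(m[:2]+[.5794,-.1348])/2+[.0003,-.0002]; print(x,y)
bot.line_to([x,y,.31],.3)
bot.line_to([x,y,.177],.15); bot.wait(.2)
s,T,p=wsnap(bot,'w12');print(p,bot.read_clock(),bot.read_gripper_width(),bot.read_ft_force())
s=bot.snapshot('side');a=cv2.resize(s['img'][80:220,260:420,::-1],(400,350),interpolation=cv2.INTER_CUBIC)
s=bot.snapshot('scene');b=cv2.resize(s['img'][70:210,290:450,::-1],(400,350),interpolation=cv2.INTER_CUBIC)
cv2.imwrite('pics/both12.png',np.hstack([a,b]))
```

```text
[ 0.5792 -0.1343  0.0222  0.0003  0.0012]
0.5795932773956957 -0.1347615790523596
[ 0.5805 -0.1351  0.1784] 25.825 0.032674967646693025 [ 0.2282 -0.6554 -1.0779]
```

View pics/w12.png

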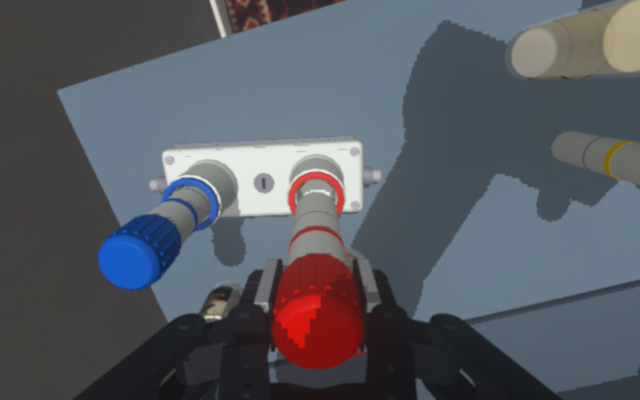

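View pics/both12.png

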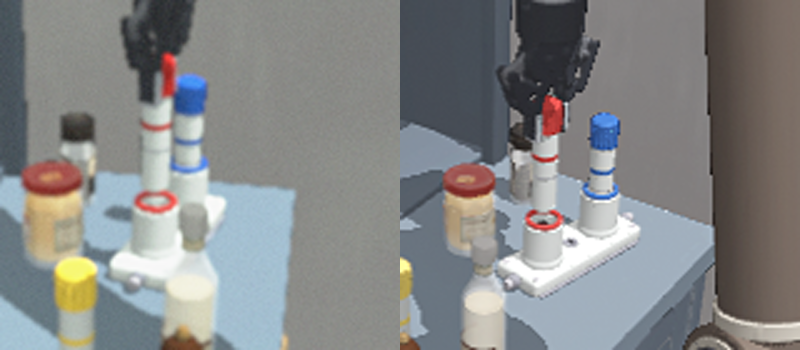

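The red tube is over the red collar in all three views: foot (317,185) in the wrist view, (155,195) against collar (156,203) in the side half, and (543,210) against (544,219) in the scene half. Inserting with the guard.

Run:
```python
from h import *; from station import bot
np.set_printoptions(precision=4,suppress=True)
F0=np.array(bot.read_ft_force())
x,y=.5790,-.1349
bot.line_to([x,y,.172],.1)
ok=True
for z in (.162,.156,.150):
    h=bot.line_to([x,y,z],.05,max_force=8); f=np.array(bot.read_ft_force())-F0; print(h,bot.read_eef_pos(),f)
    if h or np.hypot(*f[:2])>6: ok=False;break
if ok:
  for z in (.141,.130,.122,.115,.109):
    h=bot.line_to([x,y,z],.04,max_force=28); print(h,bot.read_eef_pos(),bot.read_ft_force(),bot.read_gripper_width())
    if h: break
s,T,p=wsnap(bot,'w13'); print(captop(s,T,'red',p[:2]),bot.read_clock())
```

```text
False [ 0.5784 -0.1347  0.1611] [0.044  0.8231 0.518 ]
False [ 0.5786 -0.1348  0.1555] [ 0.8481  1.0587 -0.5965]
False [ 0.5788 -0.135   0.1495] [0.0553 0.4695 1.0405]
False [ 0.5787 -0.135   0.1402] [-0.6274 -1.5138 -2.6304] 0.03302035146508075
False [ 0.5793 -0.1351  0.1307] [-1.7569 -0.8113  3.3854] 0.03212840246928269
False [ 0.5793 -0.1352  0.1226] [-1.4982 -0.7979  4.263 ] 0.032408902543660426
True [ 0.5799 -0.1356  0.1193] [-2.5801 -0.1533  5.4087] 0.032383087103000904
(array([ 0.5791, -0.1333], dtype=float32), ((0.5772061347961426, -0.13345903158187866), 0.019784629344940186), np.float64(0.17747711761984386), 5488) 28.4917
```

Same stopping height as blue (0.1193 against 0.1195), so it has bottomed. I'll release, retreat and verify.

Run:
```python
from h import *; from station import bot; import pickle
np.set_printoptions(precision=4,suppress=True)
bot.gripper_to(.085)
bot.line_to([.579,-.1349,.28],.2); bot.wait(.2)
s,T,p=wsnap(bot,'w14')
print('red',captop(s,T,'red',(.579,-.135)),'blue',captop(s,T,'blue',(.584,-.235)),bot.read_ft_force())
d0=pickle.load(open('s0.pkl','rb'))
for n in('side','scene'):
    s=bot.snapshot(n);cv2.imwrite(f'pics/{n}14.png',s['img'][:,:,::-1]); T=T_cw(s)
    for c,xy in(('red',(.579,-.135)),('blue',(.584,-.235))):
        P=pts(s,mask(s,c,100,40),T); k=np.hypot(P[:,0]-xy[0],P[:,1]-xy[1])<.035; P=P[k]
        for lo,hi in((.142,.176),):
            q=P[(P[:,2]>lo)&(P[:,2]<hi)]; print(n,c,'cap circ',circ(q,.017,xy)[0],'top',np.percentile(P[:,2],97))
    if n=='side':
        for nm,S in(('start',d0[n]),('now',s)):
            P=pts(S,np.ones((400,640)),T)
            for o,xy,lo,hi in(('yellow',(.547,.11),.1,.15),('mill',(.414,.203),.14,.18),('bottle',(.462,.06),.14,.2),('spice',(.527,.211),.07,.11)):
                k=(np.hypot(P[:,0]-xy[0],P[:,1]-xy[1])<.04)&(P[:,2]>lo)&(P[:,2]<hi); print(nm,o,P[k].mean(0) if k.any() else None,k.sum())
print(bot.read_clock())
```

```text
red (array([ 0.58  , -0.1343], dtype=float32), ((0.580214262008667, -0.13429208099842072), 0.016811229288578033), np.float64(0.17784022096291618), 1247) blue (array([ 0.5849, -0.2344], dtype=float32), ((0.584876537322998, -0.23434419929981232), 0.017114104703068733), np.float64(0.1777070868190297), 1231) [ 0.0605 -0.3873  0.63  ]
side red cap circ [ 0.5798 -0.1347] top 0.17809128127860707
side blue cap circ [ 0.5843 -0.2351] top 0.17845591239868028
start yellow [0.5438 0.1187 0.126 ] 337
start mill [0.4152 0.2062 0.1555] 264
start bottle [0.4625 0.0648 0.1693] 295
start spice [0.5228 0.2178 0.0944] 488
now yellow [0.5441 0.1187 0.1261] 339
now mill [0.4142 0.2065 0.1554] 267
now bottle [0.4625 0.065  0.1689] 304
now spice [0.5228 0.2179 0.0943] 489
scene red cap circ [ 0.5792 -0.1364] top 0.17705372773229905
scene blue cap circ [ 0.5837 -0.2374] top 0.1772621463572392
30.3583
```

View pics/side14.png

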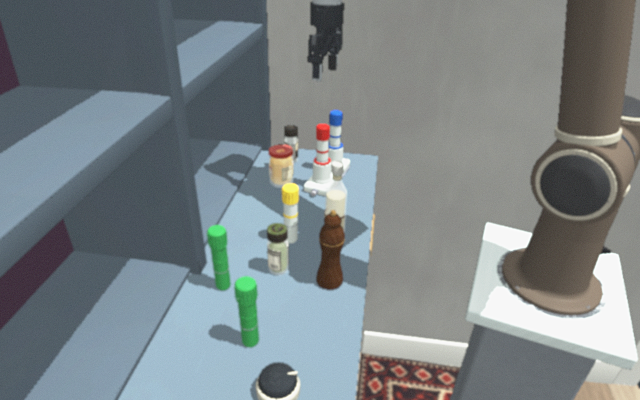

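View pics/w14.png

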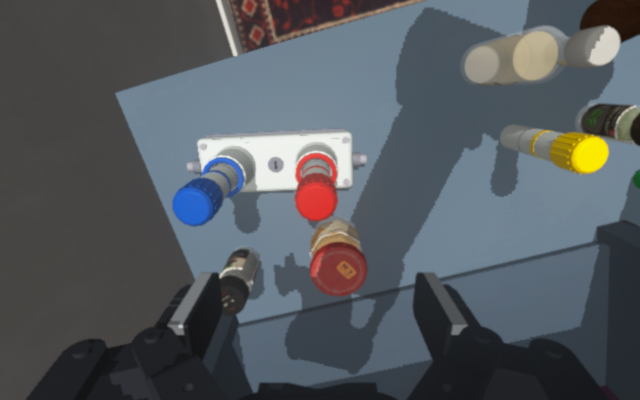

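Both tubes stand upright in the ports of their own colour: red cap at (322,132) and blue cap at (336,118) in the side view. Nothing else has moved and the gripper is clear. Handing in.

```bash
python3 -c "
from station import bot
bot.close_job(); print(bot.read_clock())"
```

```text
the job is handed in; nothing more can be done
the job is handed in; nothing more can be done
```

I pushed the blue tube and then the red tube home in the ports of their own colours, let go, and handed the job in at about 30 s; no verdict is reported.

- **Seating:** both tubes stopped against the floor at the same tool height (0.1195 and 0.1193 m). After release, the cap tops measured 0.177 to 0.178 m, against 0.177 m for fully home. The wrist and side cameras put the cap centres within about 1.5 mm of the port centres. The scene camera read up to 2.7 mm off, roughly its calibration error.
- **Other objects:** the yellow tube, mill, bottle and spice jar measured within about 1 mm of their starts in the side view. The gripper was well clear of everything.
- **What disagreed:** the first blue grasp closed on nothing, without touching the tube. The shut fingertips measured about 18 mm behind the reported TCP, not 25 mm ahead as documented. I grasped 48 mm lower instead, and both grasps then held.

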